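Draw the slide tray out of its rack to the line and hold it

TASK

Of the two trays in the slide rack, take the one that carries the glass slides by its bar handle, pull it out of its spring catch and slide it straight outward until the black line across the tray lies at the front edge of the rack's deck, so that all the slides are clear of the cover; do not draw it further out. By then most of the tray overhangs and it would tip, so finish while still holding it there, level and still, its tail still on the deck. Never let it tip on the way, and leave the empty tray and everything else on the bench where it is.

Things in the scene. Friction and masses are not known exactly. Their poses are not given: they have to be found in the camera images.
- rack: Grey steel slide rack, fixed; 220 mm deep (its x), 262 wide (its y), 117 high. Origin: centre of its underside; its front, where the trays come out, faces its own -x. A flat deck 80 mm above the bench carries two trays in bays 116 mm wide, centres at y = +65 and -65 mm. Clear plastic cover over the bays, top at 117 mm, its front 10 mm behind the deck's front edge.
- deck_edge (a point): Middle of the top front edge of the rack's deck: x = -110, y = 0, z = 80 mm in the rack's frame, same axes (-x is outward). In each bay wall, 170 mm behind this edge, sits a spring-loaded steel ball: a pair holds each tray home.
- slide_tray: Loose steel-sheet tray, 0.3 to 0.55 kg, with five glass slides (26 x 76 mm) set in it, in either bay. 205 mm long (its x), 112 wide (its y), rim 12 high. Origin: centre of its underside; -x is its front, pointing out of the rack. It starts home, caught by the ball pair: a pull of roughly 8 to 16 N frees it, within 5 mm; beyond 35 mm of travel only the friction of its weight on the deck remains.
- tray_line (a point): Middle of the black line, 3 mm wide, that runs across the slide tray's floor and rims 150 mm behind its front: x = +47.5, y = 0, z = 3 mm in the tray's frame. With the tray home it is 147 mm inside the deck edge; it is to come to the deck edge.
- tray_bar (a point): Middle of the slide tray's handle, a round steel bar 10 mm thick and 80 mm long along the tray's y, with a 35 mm gap between it and the tray's front rim: x = -142.5, y = 0, z = 20 mm in the tray's frame (100 mm above the bench while the tray lies on the deck). It can be pinched from above, one finger in front, one in the gap.
- empty_tray: An identical tray without slides in the other bay, about 0.36 kg; same origin and axes. To be left in.
- petri_dish: Closed clear dish 92 mm across, 16 mm high, lying on the bench. Origin: centre of its underside. To be left alone.
- mailer: White plastic slide mailer 84 x 34 x 9 mm on the bench. Origin: centre of its underside. To be left alone.
- pen: White pen with a cap, 100 mm long, 10 mm thick, on the bench. Origin: under its middle. To be left alone.
- tweezers: Steel tweezers 120 mm long, 8 mm high, on the bench. Origin: under the middle. To be left alone.
- oil_bottle: Amber dropper bottle 28 mm across, 58 mm high, upright on the bench beyond the rack. Origin: centre of its underside. To be left alone.
- sample_pot: Clear pot with a white screw cap, 46 mm across, 56 mm high, upright on the bench. Origin: centre of its underside. To be left alone.

How it is judged:
By the outcome, as a careful person would: the job done as asked, in the order asked, and still so for the second after the job is handed in, while the arm keeps its last pose, push and grip.
It also fails if it takes over 32 s, if anything falls off the work surface, if the arm or the gripper's body presses on something with over 40 N, if the wrist force passes 120 N, or if a joint passes its speed limit or range.

ROBOT

A 6-joint arm with a two-finger parallel gripper is mounted at the origin on the work surface. World frame = base frame: x ahead of the robot, y to its left, z up, the work surface at z = 0. Lengths are in mm, angles in rad, forces in N, time in s.
With the tool pointing down it reaches from about 400 to 925 mm from the base axis. Payload 12.5 kg.
Tool frame: the origin (TCP) lies midway between the tips of the shut fingers; the grasp point (between the pads) lies 19 mm behind it (env.pinch_z is the z of the grasp point in the tool frame, in mm); z points along the fingers, y is the line along which they close (so a half turn about z gives the same grasp; the last joint's range is limited). The gripper opens to 95 mm and grips with 3 to 60 N. Pads are 20 mm wide; open, the fingers measure 119 mm over their backs; the gripper's body (75 mm by 180 mm) begins 59 mm behind the grasp point.
Start: joints at [-1.34, 0.491, 1.559, -0, 1.092, -0.106], TCP at [206.567, -589.899, 182.661] pointing down, gripper open.
Joint ranges: [-3.1, 3.1], [-0.84, 2.19], [0.05, 2.79], [-1.13, 4.28], [0.06, 2.93], [-2.69, 2.69]. Speed limits (rad/s): [2.22, 2.22, 2.79, 3.14, 3.14, 3.14].

INTERFACE

Orientations are given as [roll, pitch, yaw] about the fixed x, y, z axes, in that order (R = Rz(yaw) Ry(pitch) Rx(roll)).
In Python, from cell import env, eyes gives the robot as it stands.
- The arm moves only by the shell command python3 -m inch 'ROWS'. ROWS is JSON, a list of rows, each a list of 3 entries, a list of its own where there are three numbers: the shift along the tool's x, y, z in units of 60 mm (1.0 is 60 mm), then the turn about the tool's z in units of 5 degrees (1.0 is 5 degrees), then the closure, from -1 (fully open) to 1 (shut). In form: [[[tx, ty, tz], turn, claw], ...]. A call has exactly 10 rows; each row shifts and turns the commanded pose from where the row before left it, along the tool's axes as they then stand; what a row does not reach is not made up. A row lasts 1/8 s, in which the tool goes at most 62.5 mm and 10.7 degrees, less where a joint would pass 70% of its speed; a pose out of reach is approached as far as the arm can. A call is refused whole if a number of a shift passes 1 or a number of a turn 1, either way. A call with a gripper value outside its range is refused whole. The fingers move at their own pace and stop on an object; the grip force is fixed at half the most. Time passes only in rows, so rows that do not move let the fingers close, or fill a call up. It gives the time, the measured TCP pose, the force, the opening and the grip force at its end, in the units of the state.
- env.state(): the state, without advancing time (a new reading comes with each control period).
- eyes.read_camera(name): name is "scene" or "side" or "wrist"; returns a dict with "pixels" (420x560x3 uint8, red, green, blue), "fx", "fy", "cx", "cy" (pixels), "extrinsics" (4x4, takes a point from world to camera coordinates). Camera axes: x right, y down, z forward; pixel columns grow to the right and rows downward; lengths in mm; the calibration is good to about 2 mm. A picture is of the moment at which its call begins. There is no depth.
- env.job_done(): hands the job in; it is judged then, once.
Trained networks look in a picture, given as the dict that the camera call returned (one of the last four; its "shot" number tells which), for a name from the list of things; names that differ only in an ending like _2 or _b are one class to them, and where a whole thing is asked for, a point or a joint stands for the part that bears it (a point fixed in the world has none). Each returns a list of dicts, best first, with "score" (0 to 1); they miss things now and then, are a little off and sometimes report something else, mostly with a low value. They report only what shows in the picture. A call takes as long as a camera call.
- eyes.boxes_of(name, picture): "centre" ([row, column] in pixels, amid what is visible of it).
- eyes.cut_out(name, picture): "mask" (420x560 bool, what is visible of it) and "centre" ([row, column] in pixels, amid what is visible of it).
- eyes.spot_point(name, picture): "centre" ([row, column] in pixels: a listed point, or the origin of a listed thing).
The state is a dict: "t": time; "joints": joint angles; "qvel": joint speeds; "tau": joint torques, N m; "eef_pos": TCP position; "tcp_rot": TCP orientation; "ft_force": force on the tool from outside, world axes, zero at the start; "moment": the same for the moment, N m; "opening": opening from 0.0 (shut) to 1.0 (fully open); "grip_force": force on a finger pad.
Only numpy, scipy, OpenCV 4.12 (cv2) and the standard library are available. Lean on these libraries where they do the work, as an engineer would, in place of code of your own. Each camera call takes 0.05 s, during which the arm holds its last target. There are 200 camera calls.

## Working session

There is one attempt and no reset: what is moved stays moved. The work goes in short steps, Python scripts to look and compute and a shell command to move; the robot and the scene stay as the last step left them, time stands still between calls to the robot, and variables do not carry over. Pictures are saved under pics/ and viewed, at most 13 in all, crops included, and the job is handed in when it is done.

```bash
mkdir -p pics
cat > h.py <<'E'
import numpy as np, cv2
from cell import env, eyes
def ray(p,rc):
    E=np.array(p["extrinsics"]);R=E[:3,:3];o=-R.T@E[:3,3]
    d=R.T@np.array([(rc[1]-p["cx"])/p["fx"],(rc[0]-p["cy"])/p["fy"],1]);return o,d/np.linalg.norm(d)
def onz(p,rc,z):
    o,d=ray(p,rc);return o+d*(z-o[2])/d[2]
def tri(rs):
    A=np.zeros((3,3));b=np.zeros(3)
    for o,d in rs:
        M=np.eye(3)-np.outer(d,d);A+=M;b+=M@o
    return np.linalg.solve(A,b)
def proj(p,X):
    c=np.array(p["extrinsics"])@np.append(X,1);return c[1]/c[2]*p["fy"]+p["cy"],c[0]/c[2]*p["fx"]+p["cx"]
def save(p,n): cv2.imwrite("pics/"+n+".png",p["pixels"][:,:,::-1])
E
python3 - <<'E'
from h import *
np.set_printoptions(precision=1,suppress=True)
s=env.state();print(s)
Z=dict(deck_edge=80,tray_line=83,tray_bar=100,slide_tray=80,empty_tray=80,rack=0)
for c in ("scene","side"):
    p=eyes.read_camera(c);save(p,c)
    for n,z in Z.items():
        for r in eyes.spot_point(n,p)[:2]: print(c,n,round(r["score"],2),np.array(r["centre"]),onz(p,r["centre"],z))
p=eyes.read_camera("wrist");save(p,"wrist")
a=np.hstack([cv2.imread(f"pics/{n}.png") for n in("scene","side")])
E
```

```text
{'t': 0.0, 'joints': array([-1.3,  0.5,  1.6,  0. ,  1.1, -0.1]), 'qvel': array([ 0., -0., -0., -0., -0.,  0.]), 'tau': array([  0. , -61.3, -25.8,   0.1,   0. ,  -0. ]), 'eef_pos': array([ 206.5, -589.6,  182.1]), 'tcp_rot': array([-3.1, -0. ,  0.3]), 'ft_force': array([-0.6,  0.5, -0. ]), 'moment': array([ 0.,  0., -0.]), 'grip_force': 0.0, 'opening': 1.0004665110461246}
scene deck_edge 0.67 [187.5 250.7] [580.  -69.9  80. ]
scene deck_edge 0.48 [279.4 280.8] [818.2 124.4  80. ]
scene tray_bar 0.63 [203.2 260.7] [636.3 -12.  100. ]
scene rack 0.81 [196.  217.9] [ 583.2 -181.5    0. ]
side deck_edge 0.68 [195.4 319.7] [563.7 -67.1  80. ]
side tray_bar 0.67 [192.2 283.4] [633.6 -12.1 100. ]
side tray_bar 0.57 [164.7 311.9] [ 625.  -141.6  100. ]
side slide_tray 0.78 [166.7 312.2] [ 631.6 -158.1   80. ]
side empty_tray 0.6 [179.1 357.9] [ 509.5 -172.1   80. ]
side rack 0.65 [190.4 331.8] [ 582.7 -187.    -0. ]
```

View pics/scene.png

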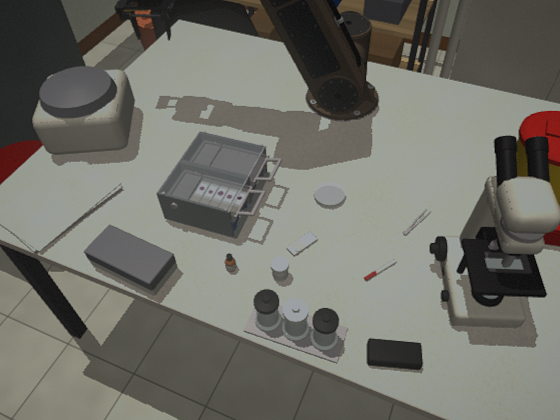

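View pics/side.png

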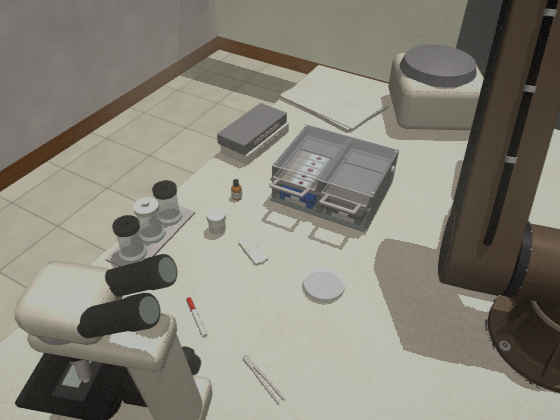

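The scene shows the slides in the far bay, at about (215,192) in the scene picture and (310,170) in the side one. Its bar is near (248,205) in scene and (287,211) in side. I'll zoom in next to get the orientation.

Run:
```python
import cv2,numpy as np
a=cv2.imread("pics/scene.png")[125:240,150:300];b=cv2.imread("pics/side.png")[120:235,255:405]
f=lambda i:cv2.resize(i,None,fx=5,fy=5,interpolation=cv2.INTER_CUBIC)
cv2.imwrite("pics/c1.png",f(a));cv2.imwrite("pics/c2.png",f(b))
```

```text
(no output)
```

View pics/c1.png

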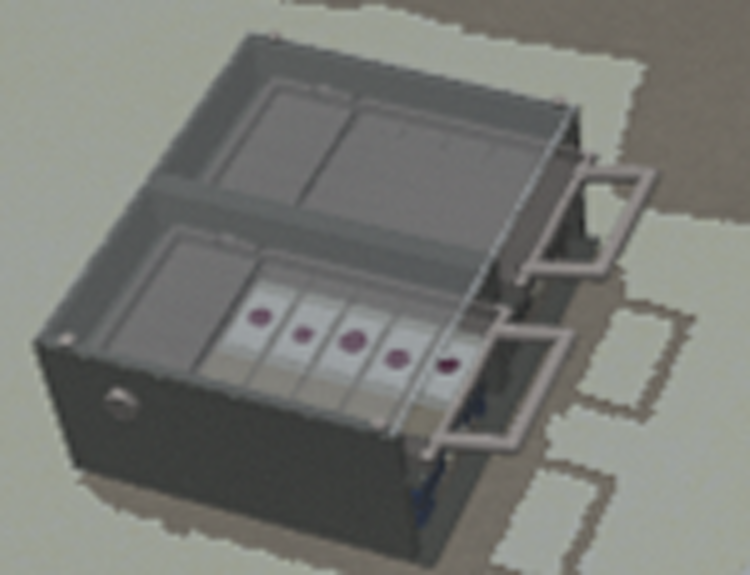

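View pics/c2.png

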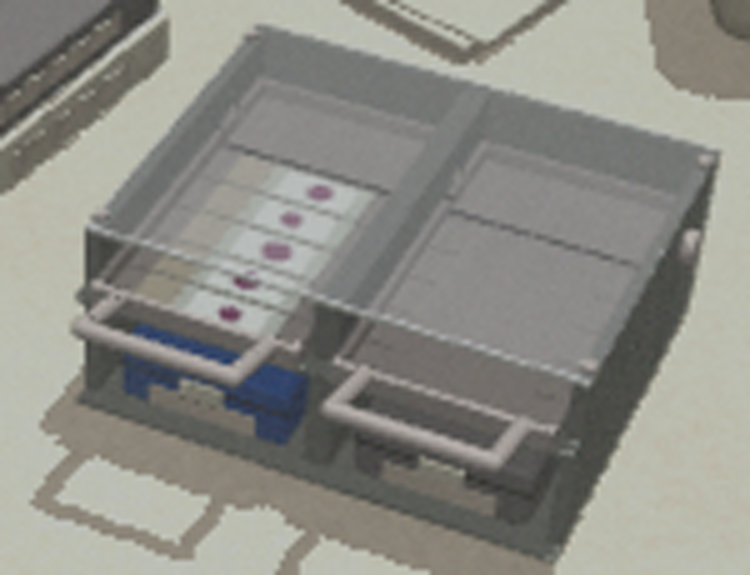

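The crops show the slide tray's bar ends at (572,333) and (510,443) in the scene crop, and (80,328) and (237,380) in the side crop. I'll fit the rack pose from the cover corners and the bar ends.

```bash
cat > fit.py <<'E'
from h import *
from scipy.optimize import least_squares
np.set_printoptions(precision=1,suppress=True)
S=(125,150);D=(120,255)
g=lambda o,x,y:(o[0]+y/5-.4,o[1]+x/5-.4)
# order: model point, scene crop xy, side crop xy
# front faces +y world; rack +y (left of own axes)
B=-142.5-99.5+99.5
P=[((110,-131,117),(250,38),(717,158)),((-100,-131,117),(577,105),(590,380)),((110,131,117),(40,343),(258,33)),((-100,131,117),(393,432),(92,230)),
((-153,105-4,100),(514,443),(80,328)),((-153,25+4,100),(570,335),(237,380)),((-153,-25-4,100),(602,270),(330,408)),((-153,-105+4,100),(650,177),(497,462))]
ps=eyes.read_camera("scene");pd=eyes.read_camera("side")
def w(q,m):
    c,s=np.cos(q[2]),np.sin(q[2]);return np.array([q[0]+c*m[0]-s*m[1],q[1]+s*m[0]+c*m[1],m[2]])
def res(q):
    r=[]
    for m,a,b in P:
        for p,o,c in((ps,S,a),(pd,D,b)): r+=list(np.subtract(proj(p,w(q,m)),g(o,*c)))
    return np.array(r)
f=least_squares(res,[583,-183,-1.57],loss="soft_l1")
q=f.x;print("rack",q[:2],np.degrees(q[2]));print(res(q).reshape(-1,4))
for n,m in dict(edge=(-110,0,80),bar=(-153,65,100),ebar=(-153,-65,100),goal=(-300,65,100)).items(): print(n,w(q,m))
for i in(4,6):
  e=[tri([ray(ps,g(S,*P[j][1])),ray(pd,g(D,*P[j][2]))]) for j in(i,i+1)];print(e,(e[0]+e[1])/2,np.degrees(np.arctan2(*(e[0]-e[1])[1::-1])))
E
python3 fit.py; ls
```

```text
rack [ 579.2 -177.4] -86.18038980458157
[[-3.2 -0.2 -2.6  0.1]
 [-1.4  0.6  0.7 -0.9]
 [-1.9 -1.6 -3.1 -0.7]
 [-0.2  0.7 -0.9 -2.4]
 [-1.6  0.7  0.6  1. ]
 [ 0.4 -0.5 -0.9 -3.2]
 [-1.5  0.7  0.9  0.8]
 [-0.4  0.  -0.4 -3.4]]
edge [571.9 -67.7  80. ]
bar [633.9 -20.4 100. ]
ebar [504.2 -29.1 100. ]
goal [624.1 126.2 100. ]
[array([673.7, -18.8,  98.8]), array([591.8, -25.5,  96.2])] [632.8 -22.1  97.5] 4.676512298728317
[array([543.8, -28. ,  98.7]), array([463. , -35.6,  95.3])] [503.4 -31.8  97. ] 5.316950080364805
fit.py
h.py
pics
```

```bash
cat >> h.py <<'E'
from scipy.spatial.transform import Rotation as Ro
def delta(target,yaw=None):
    "print shift (units of 60) in tool axes, after turning to yaw (deg)"
    s=env.state();R=Ro.from_euler("xyz",s["tcp_rot"]);d=np.array(target)-s["eef_pos"];y=R.as_euler("xyz",degrees=True)
    t=0
    if yaw is not None: t=-(yaw-y[2]); R=Ro.from_euler("xyz",[180,0,yaw],degrees=True)
    print("t",s["t"],"pos",s["eef_pos"],"rpy",y,"turn units",t/5,"shift",np.round(R.inv().apply(d)/60,3),"F",s["ft_force"],"open",s["opening"],"grip",s["grip_force"])
E
python3 - <<'E'
from h import *
np.set_printoptions(precision=2,suppress=True)
delta([633,-21,260],5)
p=eyes.read_camera("wrist");o,d=ray(p,(210,280));R=Ro.from_euler("xyz",env.state()["tcp_rot"])
print(R.inv().apply(o-env.state()["eef_pos"]),R.inv().apply(d),p["fx"])
E
```

```text
t 0.85 pos [ 206.58 -589.89  182.68] rpy [179.99   0.    19.3 ] turn units 2.859725651538345 shift [ 7.91 -8.83 -1.29] F [ 1.01 -0.51  0.29] open 0.9997884213930905 grip 0.0
[  69.7     1.35 -202.11] [-0.27  0.01  0.96] 335.0065831177792
```

```bash
python3 -m inch '[[[0,0,-0.43],1,-1],[[0,0,-0.43],1,-1],[[0,0,-0.43],0.86,-1],[[0.6,-0.68,0],0,-1],[[0.6,-0.68,0],0,-1],[[0.6,-0.68,0],0,-1],[[0.6,-0.68,0],0,-1],[[0.6,-0.68,0],0,-1],[[0.6,-0.68,0],0,-1],[[0.6,-0.68,0],0,-1]]'
python3 -m inch '[[[0.5,-0.56,0],0,0],[[0.5,-0.56,0],0,0.24],[[0.5,-0.56,0],0,0.24],[[0.5,-0.56,0],0,0.24],[[0.5,-0.56,0],0,0.24],[[0.5,-0.56,0],0,0.24],[[0.4,-0.4,0],0,0.24],[[0.3,-0.3,0],0,0.24],[[0,0,0],0,0.24],[[0,0,0],0,0.24]]'
python3 - <<'E'
from h import *
np.set_printoptions(precision=2,suppress=True)
delta([633,-21,260],5)
p=eyes.read_camera("wrist");save(p,"w1")
for n,z in dict(tray_bar=100,deck_edge=80,tray_line=83,slide_tray=80,empty_tray=80).items():
    for r in eyes.spot_point(n,p)[:2]: print(n,r["score"],np.array(r["centre"]),onz(p,r["centre"],z))
for X in ((633.9,-20.4,100),(571.9,-67.7,80)): print(proj(p,X))
E
```

```text
t: 2.15
eef_pos: [433.6, -281.9, 260.3]
tcp_rot: [3.141, -0.0, 0.087]
ft_force: [1.9, -0.7, 0.1]
opening: 1.0
grip_force: 0.0
t: 3.4
eef_pos: [632.3, -21.8, 259.9]
tcp_rot: [3.141, 0.0, 0.087]
ft_force: [-0.5, 0.1, 0.5]
opening: 0.382
grip_force: 0.0
t 3.4 pos [632.26 -21.83 259.91] rpy [179.99   0.03   4.99] turn units -0.001195689189061966 shift [ 0.01 -0.01 -0.  ] F [-0.53  0.07  0.51] open 0.38233476403415945 grip 0.0
tray_bar 0.81 [178.2 274.9] [637.78 -18.99 100.  ]
deck_edge 0.59 [235.3 315.5] [568.99 -73.85  80.  ]
deck_edge 0.49 [139.9  21.2] [652.7  268.44  80.  ]
(np.float64(181.78960139096174), np.float64(275.87633587264304))
(np.float64(232.6003158946372), np.float64(310.70346049897597))
```

View pics/w1.png

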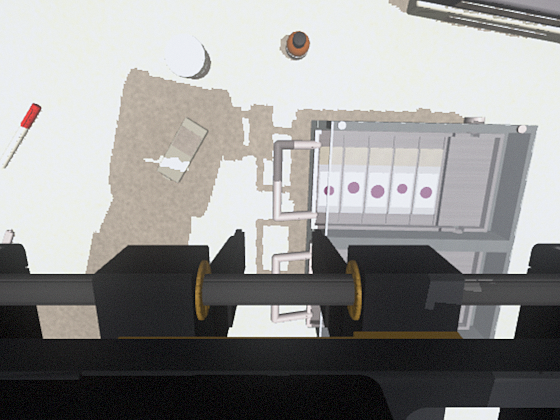

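The wrist view shows the slide tray's bar at about column 278, rows 143–217, with the slides behind it and the rack nearly aligned with the tool. I'll zoom in for precise angles.

```bash
python3 -c "
import cv2
a=cv2.imread('pics/w1.png')[110:250,260:445];cv2.imwrite('pics/c3.png',cv2.resize(a,None,fx=4,fy=4,interpolation=cv2.INTER_CUBIC))"
```

```text
(no output)
```

View pics/c3.png

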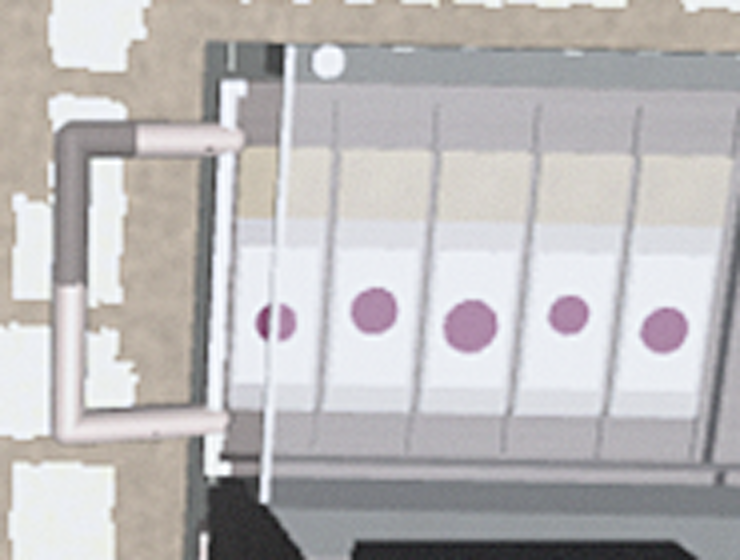

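The crop shows the bar's centreline from (74,122) to (69,440), the cover's front edge from (290,45) to (265,500), and the tray's front rim from (229,85) to (212,470).

Run:
```python
from h import *
np.set_printoptions(precision=1,suppress=True)
p=eyes.read_camera("wrist")
g=lambda x,y:(110+y/4-.4,260+x/4-.4)
for n,a,b,z in(("bar",(74,122),(69,440),100),("cover",(290,45),(265,500),117),("deckedge",(208,45),(190,500),80),("rim",(229,85),(212,470),92),("div",(436,110),(410,450),83),("line",(740,150),(707,455),83)):
    A=onz(p,g(*a),z);B=onz(p,g(*b),z);d=A-B
    print(n,A,B,(A+B)/2,np.linalg.norm(d),np.degrees(np.arctan2(d[1],d[0])))
```

```text
bar [679.3 -19.  100. ] [591.  -25.3 100. ] [635.2 -22.2 100. ] 88.50114315979032 4.067268066781787
cover [704.  -71.1 117. ] [583.9 -79.6 117. ] [643.9 -75.4 117. ] 120.40893240793837 4.02166705164993
deckedge [702.2 -54.3  80. ] [569.2 -63.8  80. ] [635.7 -59.   80. ] 133.31198567519684 4.063311418419959
rim [692.2 -60.   92. ] [583.1 -67.7  92. ] [637.7 -63.8  92. ] 109.41045582072131 4.032636505495386
div [ 690.2 -119.1   83. ] [ 591.5 -126.6   83. ] [ 640.9 -122.9   83. ] 99.02027271299701 4.345992728085402
line [ 686.7 -205.7   83. ] [ 597.6 -214.6   83. ] [ 642.2 -210.1   83. ] 89.55476002721348 5.751777575212381
```

Run:
```python
from h import *
np.set_printoptions(precision=3,suppress=True)
delta([634.7,-21.7,81.5],4.0); print(env.pinch_z)
```

```text
t 3.75 pos [632.521 -21.808 260.201] rpy [179.99   -0.013   4.966] turn units 0.19328087327005666 shift [0.036 0.001 2.978] F [0.814 0.885 1.054] open 0.37830464380566986 grip 0.0
-18.8
```

```bash
python3 -m inch '[[[0.036,0,0.2],0.19,0.24],[[0,0,0.4],0,0.24],[[0,0,0.4],0,0.24],[[0,0,0.4],0,0.24],[[0,0,0.4],0,0.24],[[0,0,0.4],0,0.24],[[0,0,0.35],0,0.24],[[0,0,0.25],0,0.24],[[0,0,0.18],0,0.24],[[0,0,0],0,0.24]]'
python3 - <<'E'
from h import *
p=eyes.read_camera("wrist");a=p["pixels"][100:330,200:420];q=eyes.read_camera("side")["pixels"][150:265,240:350]
f=lambda i,k:cv2.resize(i,None,fx=k,fy=k,interpolation=cv2.INTER_CUBIC)
cv2.imwrite("pics/g1.png",np.hstack([f(a,2),f(q,4)[:460,:340]])[:,:,::-1])
E
```

```text
t: 5.0
eef_pos: [634.6, -21.2, 80.6]
tcp_rot: [-3.141, 0.001, 0.071]
ft_force: [0.1, 0.3, 0.8]
opening: 0.378
grip_force: 0.0
```

View pics/g1.png

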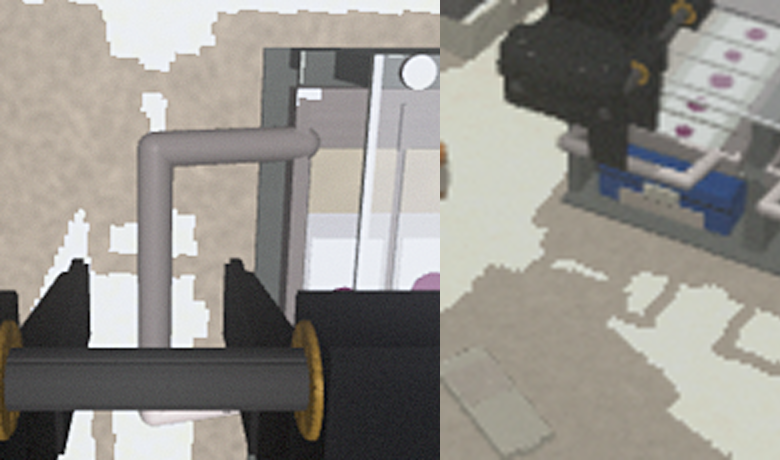

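The fingers straddle the bar: inner faces at columns 88 and 228, bar at 138–170, so it is about 1 mm off centre. I'll close on it.

```bash
python3 -m inch '[[[0,-0.015,0],0,0.24],[[0,0,0],0,0.6],[[0,0,0],0,0.9],[[0,0,0],0,1],[[0,0,0],0,1],[[0,0,0],0,1],[[0,0,0],0,1],[[0,0,0],0,1],[[0,0,0],0,1],[[0,0,0],0,1]]'
python3 - <<'E'
from h import *
np.set_printoptions(precision=3,suppress=True)
delta([634.7,-21.7,81.5],4.0)
E
```

```text
t: 6.35
eef_pos: [634.8, -20.3, 81.2]
tcp_rot: [3.141, 0.0, 0.071]
ft_force: [-0.6, -0.3, -0.2]
opening: -0.0
grip_force: 0.0
t 6.35 pos [634.754 -20.343  81.187] rpy [179.994   0.002   4.048] turn units 0.009681736920185457 shift [-0.002  0.022 -0.005] F [-0.625 -0.252 -0.173] open -4.7183102218562735e-05 grip 0.0
```

The fingers shut without holding anything, so I'll look.

Run:
```python
from h import *
p=eyes.read_camera("wrist");a=p["pixels"][100:330,200:420];q=eyes.read_camera("side")["pixels"][150:265,240:350]
f=lambda i,k:cv2.resize(i,None,fx=k,fy=k,interpolation=cv2.INTER_CUBIC)
cv2.imwrite("pics/g2.png",np.hstack([f(a,2),f(q,4)[:460,:340]])[:,:,::-1])
print(env.state()["moment"],env.state()["joints"])
```

```text
[ 0.03857444 -0.00843883  0.02178172] [-1.35970272e-01  6.14466160e-01  1.63338103e+00 -9.68338767e-05
  8.93726891e-01  1.36427253e+00]
```

View pics/g2.png

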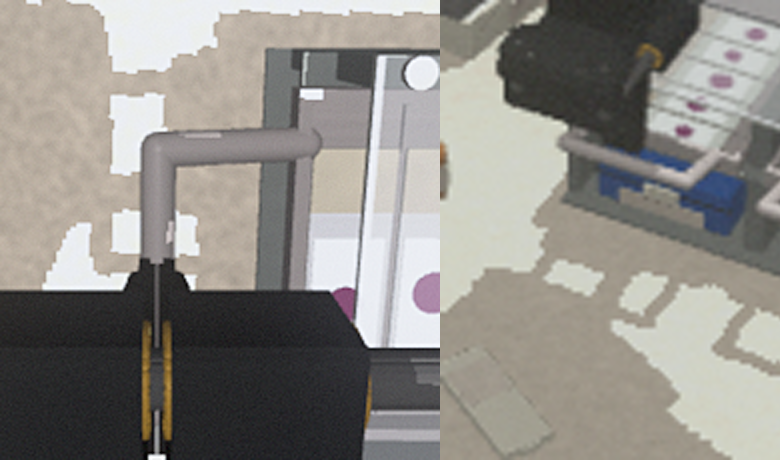

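The fingers seem to have shut just above the bar. I'll check where the TCP and the bar project.

Run:
```python
from h import *
p=eyes.read_camera("side");T=env.state()["eef_pos"]
for z in (0,19,40): 
    r,c=proj(p,T+[0,0,z]);print(z,r,c,"crop",440+(c-240)*4,(r-150)*4)
    r,c=proj(p,T*[1,1,0]+[0,0,60+z]);print("world z",60+z,"crop",440+(c-240)*4,(r-150)*4)
q=eyes.read_camera("wrist")
for z in (81,100,120):
    r,c=proj(q,[T[0],T[1],z]);print("wrist",z,(c-200)*2,(r-100)*2)
s=eyes.read_camera("scene");f=lambda i,k:cv2.resize(i,None,fx=k,fy=k,interpolation=cv2.INTER_CUBIC)
cv2.imwrite("pics/g3.png",np.hstack([f(s["pixels"][150:250,200:300],4),f(p["pixels"][140:240,250:350],4)])[:,:,::-1])
print("scene crop",[(4*(c-200),4*(r-150)) for r,c in (proj(s,T),proj(s,T+[0,0,19]))],"side crop",[(400+4*(c-250),4*(r-140)) for r,c in (proj(p,T),proj(p,T+[0,0,19]))])
```

```text
0 196.04816520503763 284.59416809989233 crop 618.3766723995693 184.19266082015054
world z 60 crop 617.8691621285377 210.4588380205813
19 190.03111430094913 284.7104284567704 crop 618.8417138270815 160.1244572037965
world z 79 crop 618.3234491012422 186.947230855175
40 183.23049586038212 284.8418287622514 crop 619.3673150490056 132.92198344152848
world z 100 crop 618.8367612482673 160.38077775563943
wrist 81 152.4918632857907 262.3493790215383
wrist 100 152.1358473600336 283.7931944253282
wrist 120 151.68042391288532 311.2245974178701
scene crop [(np.float64(233.97965399619966), np.float64(225.99460241356496)), (np.float64(232.28936435932064), np.float64(207.2961887864169))] side crop [(np.float64(538.3766723995693), np.float64(224.19266082015054)), (np.float64(538.8417138270815), np.float64(200.1244572037965))]
```

View pics/g3.png

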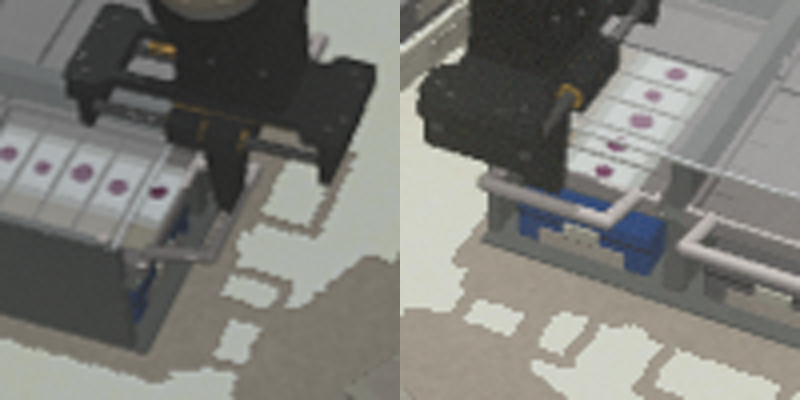

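Both fixed views put the real fingertips at about z 106, just above the bar. That is about 25 mm higher than the reported TCP. I'll reopen, go down 25 mm (clear of the deck either way), and close again.

```bash
python3 -m inch '[[[0,0,0],0,0.24],[[0,0,0],0,0.24],[[0,0,0],0,0.24],[[0,0,0.07],0,0.24],[[0,0,0.07],0,0.24],[[0,0,0.07],0,0.24],[[0,0,0.07],0,0.24],[[0,0,0.07],0,0.24],[[0,0,0.07],0,0.24],[[0,0,0],0,0.24]]'
python3 - <<'E'
from h import *
s=eyes.read_camera("scene");p=eyes.read_camera("side");q=eyes.read_camera("wrist");f=lambda i,k:cv2.resize(i,None,fx=k,fy=k,interpolation=cv2.INTER_CUBIC)
cv2.imwrite("pics/g4.png",np.hstack([f(q["pixels"][100:300,240:340],2)[:400],f(s["pixels"][160:240,220:280],5),f(p["pixels"][150:230,250:310],5)])[:,:,::-1])
E
```

```text
t: 7.85
eef_pos: [634.6, -20.3, 55.7]
tcp_rot: [-3.142, 0.001, 0.071]
ft_force: [-0.4, 0.3, -0.7]
opening: 0.38
grip_force: 0.0
```

View pics/g4.png

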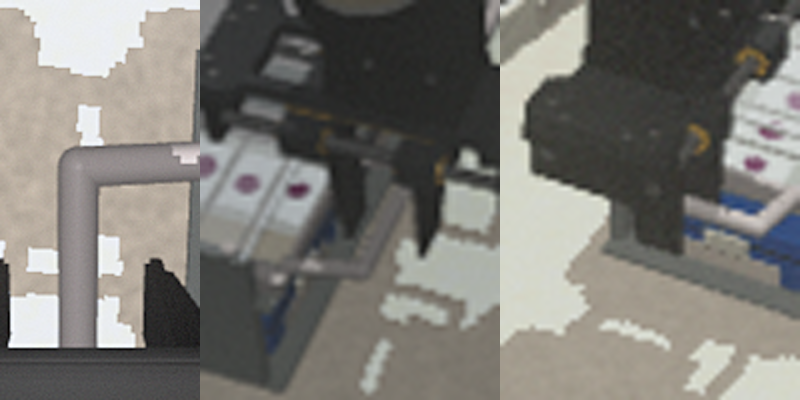

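The fingers now reach below the bar, with the bar between them. I'll close.

```bash
python3 -m inch '[[[0,0,0],0,0.6],[[0,0,0],0,0.9],[[0,0,0],0,1],[[0,0,0],0,1],[[0,0,0],0,1],[[0,0,0],0,1],[[0,0,0],0,1],[[0,0,0],0,1],[[0,0,0],0,1],[[0,0,0],0,1]]'
```

```text
t: 9.25
eef_pos: [634.8, -20.4, 56.1]
tcp_rot: [3.141, -0.0, 0.071]
ft_force: [-0.3, -1.3, 2.6]
opening: 0.095
grip_force: 30.0
```

```bash
python3 -m inch '[[[0,-0.03,0],0,1],[[0,-0.05,0],0,1],[[0,-0.08,0],0,1],[[0,-0.1,0],0,1],[[0,-0.12,0],0,1],[[0,-0.12,0],0,1],[[0,-0.12,0],0,1],[[0,-0.1,0],0,1],[[0,-0.08,0],0,1],[[0,0,0],0,1]]'
cat > chk.py <<'E'
from h import *
np.set_printoptions(precision=3,suppress=True)
delta([634.8,-20.4,56.1],4.05)
for c,zs in(("wrist",0),("scene",0),("side",0)):
    p=eyes.read_camera(c);save(p,"chk_"+c)
    for n,z in dict(tray_bar=100,tray_line=83,deck_edge=80).items():
        for r in eyes.spot_point(n,p)[:2]: print(c,n,round(r["score"],2),np.array(r["centre"]),onz(p,r["centre"],z))
E
python3 chk.py
```

```text
t: 10.5
eef_pos: [631.3, 28.4, 56.0]
tcp_rot: [-3.141, 0.0, 0.071]
ft_force: [0.1, 4.2, 2.9]
opening: 0.094
grip_force: 30.0
t 10.5 pos [631.29   28.387  56.029] rpy [-179.961    0.002    4.06 ] turn units 0.0019808832464498494 shift [ 0.001  0.815 -0.001] F [0.085 4.2   2.894] open 0.0935596460857632 grip 29.9996817111969
wrist tray_bar 0.74 [257.7 276.3] [632.37   28.197 100.   ]
scene tray_bar 0.59 [207.5 276.3] [634.14   31.788 100.   ]
scene deck_edge 0.83 [187.4 252.5] [577.801 -65.486  80.   ]
scene deck_edge 0.56 [277.1 281.3] [811.925 122.905  80.   ]
side tray_bar 0.59 [202.8 275.4] [630.655  30.121 100.   ]
side deck_edge 0.84 [194.7 319.1] [566.109 -68.648  80.   ]
```

```bash
python3 -m inch '[[[0,-0.08,0],0,1],[[0,-0.14,0],0,1],[[0,-0.18,0],0,1],[[0,-0.2,0],0,1],[[0,-0.2,0],0,1],[[0,-0.2,0],0,1],[[0,-0.18,0],0,1],[[0,-0.14,0],0,1],[[0,-0.08,0],0,1],[[0,0,0],0,1]]'
python3 chk.py
python3 -c "
import cv2,numpy as np
f=lambda n,r,c,k:cv2.resize(cv2.imread('pics/chk_%s.png'%n)[r:r+300//k*1 if 0 else r+600//(2*k),c:c+800//(2*k)],None,fx=k,fy=k,interpolation=cv2.INTER_CUBIC)
w=cv2.imread('pics/chk_wrist.png')[60:360,230:430]
s=cv2.resize(cv2.imread('pics/chk_scene.png')[150:250,190:290],None,fx=4,fy=4,interpolation=cv2.INTER_CUBIC)
d=cv2.resize(cv2.imread('pics/chk_side.png')[130:230,240:340],None,fx=4,fy=4,interpolation=cv2.INTER_CUBIC)
w=cv2.resize(w,None,fx=2,fy=2,interpolation=cv2.INTER_CUBIC)
cv2.imwrite('pics/l1.png',np.hstack([w,cv2.resize(np.vstack([s,d]),(400,600))[:, :400]])[:600,:800]) if 0 else cv2.imwrite('pics/l1.png',np.hstack([w,np.vstack([s[:300],d[:300]])]))"
```

```text
t: 12.35
eef_pos: [625.4, 111.9, 56.0]
tcp_rot: [-3.141, 0.0, 0.071]
ft_force: [-0.1, 2.1, -2.1]
opening: 0.095
grip_force: 30.0
t 12.35 pos [625.357 111.933  56.   ] rpy [-179.975    0.       4.057] turn units 0.0013449918652360892 shift [ 0.001  2.211 -0.002] F [-0.053  2.071 -2.071] open 0.09529462941329757 grip 29.99912202358246
wrist tray_bar 0.65 [258.8 274.6] [625.813 112.523 100.   ]
scene tray_bar 0.64 [214.9 306.9] [626.868 114.437 100.   ]
scene tray_line 0.6 [199.6 243.5] [629.487 -67.223  83.   ]
side tray_bar 0.8 [227.4 258.3] [621.608 119.166 100.   ]
side tray_line 0.71 [181.8 298.8] [630.264 -83.313  83.   ]
side deck_edge 0.86 [194.7 322.1] [559.862 -72.373  80.   ]
```

View pics/l1.png

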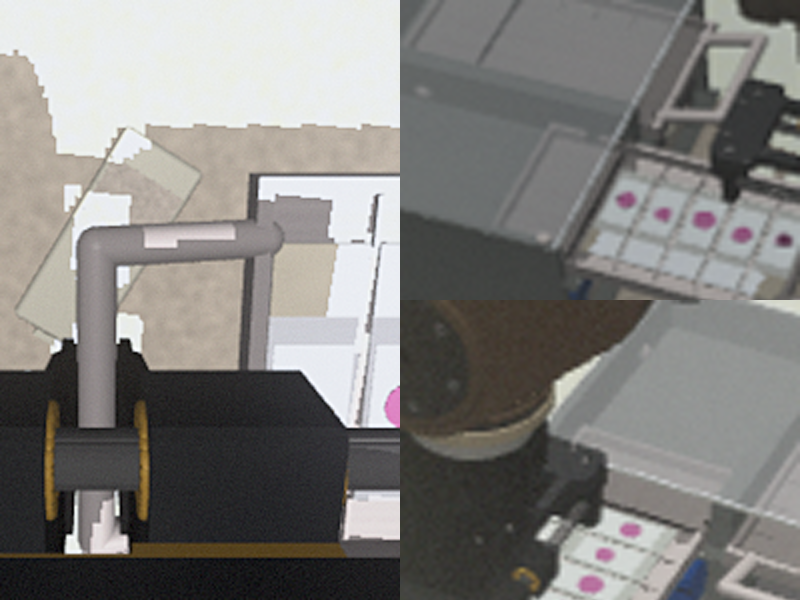

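The slides are clear and the bar is still firmly held, with about 14 mm to go. I'll move that now, then check the line numerically.

```bash
python3 -m inch '[[[0,-0.03,0],0,1],[[0,-0.05,0],0,1],[[0,-0.06,0],0,1],[[0,-0.05,0],0,1],[[0,-0.03,0],0,1],[[0,-0.01,0],0,1],[[0,0,0],0,1],[[0,0,0],0,1],[[0,0,0],0,1],[[0,0,0],0,1]]'
python3 chk.py
python3 - <<'E'
from h import *
np.set_printoptions(precision=0,suppress=True,linewidth=200)
q=[579.2,-177.4,np.radians(-86)]
c,s=np.cos(q[2]),np.sin(q[2])
w=lambda x,y,z:np.array([q[0]+c*x-s*y,q[1]+s*x+c*y,z])
for cam in("scene","side","wrist"):
    p=eyes.read_camera(cam);g=cv2.cvtColor(p["pixels"],cv2.COLOR_RGB2GRAY).astype(float)
    for y in((40,65,75,90,100,113,120,127) if cam!="wrist" else (85,100,112,116,120,127)):
        v=[]
        xs=np.arange(-130,-70,2.)
        for x in xs:
            r,cc=proj(p,w(x,y,83 if y<110 else 80 if y!=127 else 117));v.append(cv2.getRectSubPix(g.astype(np.float32),(1,1),(cc,r))[0,0])
        print(cam,y,np.array(v))
E
```

```text
t: 14.2
eef_pos: [624.5, 125.2, 56.0]
tcp_rot: [-3.141, -0.0, 0.071]
ft_force: [0.4, 1.5, -2.2]
opening: 0.099
grip_force: 30.0
t 14.2 pos [624.461 125.225  56.02 ] rpy [-179.993   -0.004    4.043] turn units -0.0013663572282826663 shift [ 0.     2.433 -0.001] F [ 0.416  1.52  -2.207] open 0.0993863491036879 grip 29.99916046857834
wrist tray_bar 0.75 [254.9 274.5] [627.007 126.063 100.   ]
scene tray_bar 0.69 [202.7 244.8] [650.652 -51.377 100.   ]
scene tray_bar 0.57 [217.4 308.1] [633.368 120.308 100.   ]
scene tray_line 0.83 [202.3 242.7] [638.901 -64.945  83.   ]
scene deck_edge 0.76 [186.4 255.7] [571.069 -58.94   80.   ]
scene deck_edge 0.3 [216.9 312.5] [612.211 124.701  80.   ]
side tray_bar 0.62 [230.4 255.1] [622.659 130.647 100.   ]
side tray_bar 0.26 [199.  234.4] [719.62   67.637 100.   ]
side tray_line 0.66 [186.9 290.9] [637.466 -56.098  83.   ]
side deck_edge 0.8 [196.6 319.8] [561.475 -63.263  80.   ]
scene 40 [175. 172. 172. 173. 173. 173. 172. 163. 152. 138.  96.  78.  86.  96.  98.  97.  98.  97.  96.  95.  96. 103. 123. 140. 138. 123. 122. 123. 123. 122.]
scene 6
[... 2558 characters left out ...]
. 236. 236. 236. 236. 236. 236. 236. 236. 236. 236.]
wrist 112 [225. 225. 225. 225. 225. 225. 225. 225. 225. 225. 225. 225. 225. 225. 225. 225. 225. 225. 225. 225. 225. 225. 225. 225. 225. 225. 225. 225. 225. 225.]
wrist 116 [227. 227. 227. 227. 227. 227. 227. 227. 227. 227. 227. 227. 227. 227. 227. 227. 227. 227. 227. 227. 227. 227. 227. 227. 227. 227. 227. 227. 227. 227.]
wrist 120 [227. 226. 226. 226. 226. 226. 226. 226. 226. 226. 226. 226. 226. 226. 226. 226. 226. 226. 226. 226. 226. 226. 226. 226. 226. 226. 226. 226. 226. 226.]
wrist 127 [116. 116. 116. 116. 116. 116. 116. 116. 116. 116. 116. 116. 116. 116. 116. 116. 116. 116. 115. 115. 115. 115. 115. 115. 115. 115. 115. 115. 115. 115.]
```

The line shows at the deck edge in both fixed cameras, to within about 1 mm, and the travel of 146 mm out of 147 agrees. One last small nudge, then hold and hand in.

```bash
python3 -m inch '[[[0,-0.01,0],0,1],[[0,0,0],0,1],[[0,0,0],0,1],[[0,0,0],0,1],[[0,0,0],0,1],[[0,0,0],0,1],[[0,0,0],0,1],[[0,0,0],0,1],[[0,0,0],0,1],[[0,0,0],0,1]]' && python3 -c "
from h import *
delta([634.8,-20.4,56.1],4.05)
print(env.job_done())"
```

```text
t: 16.2
eef_pos: [624.4, 125.7, 56.0]
tcp_rot: [3.141, -0.0, 0.071]
ft_force: [1.0, -1.7, -0.5]
opening: 0.094
grip_force: 30.0
t 16.2 pos [624.4167024  125.68405382  56.01242915] rpy [ 1.79993464e+02 -1.52357807e-03  4.04795925e+00] turn units -0.0004081509611598477 shift [ 1.000e-03  2.441e+00 -1.000e-03] F [ 0.98143415 -1.70823748 -0.5074926 ] open 0.09357361442322208 grip 29.99912738800049
the job is handed in; nothing more can be done
None
```

The job is handed in at 16.2 s: the slide tray is drawn out 146.5 mm of the nominal 147, its black line within about 1 mm of the deck edge by travel and both fixed cameras, and held level by its bar at a 30 N grip; the first grip closed above the bar and had to be redone 25 mm lower, and I did not recheck the empty tray or bench items at the end.

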